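# Close and bolt the finds case

### The job

Close up the wooden finds case: push the open lid over and gently down with your fingertips on the lid's outer face until it is fully shut, and only then push both sliding bolts fully home over the lid's front edge. Everything is done by pushing; do not pinch the lid, touch its felt-lined inside or let it slam, and leave the sherds and everything else on the table where they are. Finish with the lid shut, both bolts home and your hand clear.

Things in the scene. Friction and masses are not known exactly. Their poses are not given: they have to be found in the camera images.
- case: plywood case fixed to the table, 175 deep (x) x 260 wide (y) x 70 mm high; origin: centre of its underside; z up, x from its front (bolt side) to the hinge side, y to its left; yaw up to 0.4 rad either way. The front 45 mm of its top (x -87.5 to -42.5 mm) is a solid ledge at z 70 mm with the two bolts; behind are three open bays, 8 mm walls and floor, covered by the lid
- lid (a joint): hinge angle of the lid in rad: 0 = shut flat on the case, grows as it opens upward, 1.57 = upright; stop at 1.6. Starts at 1.0 to 1.5. Plywood, 130 mm from hinge to free edge, 260 wide, 8 mm thick. The hinge is stiff: the lid stays where it is left, and about 2 to 5 N near its free edge moves it. Its underside (inner face) is lined with grey felt, not to be touched
- lid_hinge (a point): middle of the hinge line, on the case's rear top edge, at (87.5, 0, 70) mm in the case frame; the hinge line runs along the case's y. The lid's underside passes through this line; the outer face is 8 mm from it. The point turns with the lid
- lid_edge (a point): middle of the lid's free edge, on its outer face (the face that is on top when shut, and looks away from the bolts and up when open); 130 mm from the hinge line along the lid
- bolt_left (a joint): travel of the left (+y of the case) bolt in m: 0 = drawn back, 0.026 = fully home; pushing it along the case's +x (from the front towards the lid) increases it. Friction about 2 N, stays where left. Starts at 0 to 0.005. At 0.006 its tongue reaches the lid's front edge; home, it laps 20 mm over the lid's top
- bolt_right (a joint): the same for the right (-y) bolt
- tab_left (a point): top centre of the upright push tab of the left bolt; the tab is a steel plate 6 mm thick (case x), 24 mm wide (case y), standing 25 mm above the flat bolt bar, bar top at z 84.5 mm, tab top at z 109.5 mm above the table. In the case frame it is at (-70 mm + travel, 80 mm, 109.5 mm). Steel guides beside the bar reach z 85 mm
- tab_right (a point): the same for the right bolt, at (-70 mm + travel, -80 mm, 109.5 mm) in the case frame
- sherd_front: loose dark sherd, about 45 x 50 x 10 mm, on the table in front of the case; origin centre of its underside; leave alone
- sherd_back: loose terracotta sherd, about 55 x 45 x 12 mm, on the table behind the case; leave alone
- pot: small terracotta bowl, 84 mm across, 60 mm high, beside the case on its left; leave alone
- brush: hand brush 170 mm long lying beside the case on its right; leave alone
- mug: white mug, 76 mm across, 90 mm high, further off on one side; leave alone
- jar: clear jar, 60 mm across, 85 mm high, further off on one side; leave alone
- sherd_in_a: terracotta sherd, about 50 x 36 x 12 mm, lying in the case's left bay; leave alone
- sherd_in_b: dark sherd, about 40 x 30 x 14 mm, lying in the case's right bay; leave alone

How it is judged:
By the outcome, as a careful person would: the job done as asked, in the order asked, and still so for the second after the job is handed in, with the robot touching nothing.
It also fails if it takes over 48 s, if anything falls off the work surface, if the arm or the gripper's body presses on something with over 40 N, if the wrist force passes 120 N, or if a joint passes its speed limit or range.

### The arm

A 6-joint arm with a two-finger parallel gripper is mounted at the origin on the work surface. World frame = base frame: x ahead of the robot, y to its left, z up, the work surface at z = 0. Lengths are in m, angles in rad, forces in N, time in s.
With the tool pointing down it reaches from about 0.425 to 0.95 m from the base axis. Payload 3.5 kg.
Tool frame: the origin (TCP) lies at the very end of the fingers, on their centre line; the grasp point (between the pads) lies 19 mm behind it (ctrl.pinch_z is the distance from the TCP to the grasp point, in m); z points along the fingers, y is the line along which they close (so a half turn about z gives the same grasp; the last joint's range is limited). The gripper opens to 85 mm and grips with 20 to 120 N. Pads are 22 mm wide; open, the fingers measure 114 mm over their backs; the gripper's body (76 mm by 85 mm) begins 54 mm behind the grasp point. The pads swing forward as they close: fully open they stand 13 mm farther back than shut.
Start: joints at [1.061, 0.286, 1.577, -0, 1.279, -0.15], TCP at [0.238, 0.632, 0.231] pointing down, gripper open.
Joint ranges: [-2.77, 2.77], [-0.9, 2.22], [0.21, 2.48], [-1.53, 4.67], [0.24, 2.81], [-2.84, 2.84]. Speed limits (rad/s): [2.79, 2.79, 3.14, 3.14, 3.14, 3.14].

### API

Orientations are given as a unit quaternion [x, y, z, w].
In Python, from plant import ctrl gives the robot as it stands. The module is installed in compiled form; this text tells all that it offers.
- The arm moves only by the shell command python3 -m crank 'ROWS' [OPENING] [FORCE]. ROWS is JSON, a list of rows, each a list of 6 numbers: the shift along the tool's x, y, z in cm, then the turn, a rotation vector about the tool's x, y, z in rad. In form: [[tx, ty, tz, rx, ry, rz], ...]. A call has 1 to 10 rows; each row is the pose to reach, as a shift and turn from the pose commanded when the call began, along the tool's axes at that moment; what a row does not reach only later rows make up. A row lasts 1/10 s, in which the tool goes at most 50 mm and 8.59 degrees, less where a joint would pass 70% of its speed; a pose out of reach is approached as far as the arm can. A call with a gripper value outside its range is refused whole. OPENING is the opening, from 0 (shut) to 1 (fully open), set as the call begins (- or left out, the last holds). The fingers move at their own pace and stop on an object; FORCE is the grip in N (left out, the last holds). Time passes only in rows, so rows that repeat a pose let the fingers close. It gives the time, the measured TCP pose, the force, the opening and the grip force at its end, in the units of the state.
- ctrl.get_state(): the state, without advancing time (a new reading comes with each control period).
- ctrl.read_camera(name): name is "scene" or "side" or "wrist"; returns (picture, depth): 420x560x3 uint8, blue, green, red; 420x560 float32, m along the optical axis (not along the pixel's ray), 0 where there is no reading.
- ctrl.camera_info(name): a dict with "K" (3x3 intrinsics, pixels), "origin" and "orientation" of the camera in the world. Camera axes: x right, y down, z forward; pixel columns grow to the right and rows downward; lengths in m; the calibration is good to about 2 mm. The wrist camera is an equidistant fisheye: a pixel r from the principal point sees the ray r / f radians off the axis. A picture is of the moment at which its call begins: read the wrist's pose just before it. camera_info takes no time and is no camera call; for the wrist camera it gives the pose at the moment of the call.
- ctrl.sign_off(): hands the job in; it is judged then, once.
The state is a dict: "time": time; "qpos": joint angles; "dq": joint speeds; "joint_efforts": joint torques, N m; "eef_pos": TCP position; "tcp_rot": TCP orientation; "contact_force": force on the tool from outside, world axes, zero at the start; "wrist_torque": the same for the moment, N m; "opening": opening from 0.0 (shut) to 1.0 (fully open); "finger_force": force on a finger pad.
Only numpy, scipy, OpenCV 4.12 (cv2) and the standard library are available. Lean on these libraries where they do the work, as an engineer would, in place of code of your own. Each camera call takes 0.05 s, during which the arm holds its last target. There are 200 camera calls.

## Working session

There is one attempt and no reset: what is moved stays moved. The work goes in short steps, Python scripts to look and compute and a shell command to move; the robot and the scene stay as the last step left them, time stands still between calls to the robot, and variables do not carry over. Pictures are saved under pics/ and viewed, at most 10 in all, crops included, and the job is handed in when it is done.

```bash
mkdir -p pics; ls; python3 - <<'E'
from plant import ctrl
import cv2,numpy as np
s=ctrl.get_state();print(s)
for n in("scene","side"):
    p,d=ctrl.read_camera(n);cv2.imwrite(f"pics/{n}0.png",p);np.savez(f"{n}0.npz",p=p,d=d);print(n,ctrl.camera_info(n))
E
```

```text
pics
{'time': 0.0, 'qpos': array([ 1.06103911e+00,  2.87157448e-01,  1.57821535e+00,  2.07208135e-05,
        1.27856801e+00, -1.49970092e-01]), 'dq': array([ 0.00070612,  0.00023344,  0.00066661, -0.00056262,  0.00190521,
       -0.00160084]), 'joint_efforts': array([-4.45553105e-04, -4.06003439e+01, -2.92617470e+01, -2.36798314e-04,
        6.00311992e-03,  7.81475194e-06]), 'eef_pos': array([0.2372713 , 0.63121345, 0.22993188]), 'tcp_rot': array([ 1.78927679e-01,  9.83861528e-01, -1.10756758e-03, -3.89683541e-04]), 'contact_force': array([ 0.59728482, -0.27219053, -0.2784181 ]), 'wrist_torque': array([ 0.03193064,  0.01997991, -0.05971314]), 'finger_force': 0.0, 'opening': 1.001325085806165}
scene {'K': array([[425.75149204,   0.        , 281.69787883],
       [  0.        , 425.75149204, 201.46222276],
       [  0.        ,   0.        ,   1.        ]]), 'origin': array([ 1.34840134, -0.64408154,  0.88588734]), 'orientation': array([ 0.80377265,  0.39487773, -0.18570546, -0.4043941 ])}
side {'K': array([[465.8810293 ,   0.        , 284.18577627],
       [  0.        , 465.8810293 , 205.60819247],
       [  0.        ,   0.        ,   1.        ]]), 'origin': array([0.32465041, 0.85455539, 0.95657837]), 'orientation': array([-0.11148353,  0.91586971, -0.3817548 ,  0.05493066])}
```

View pics/scene0.png

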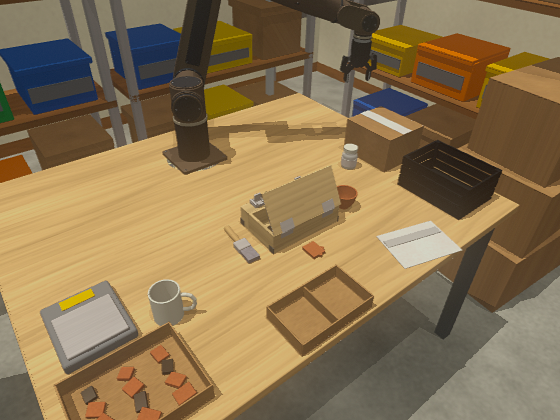

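View pics/side0.png

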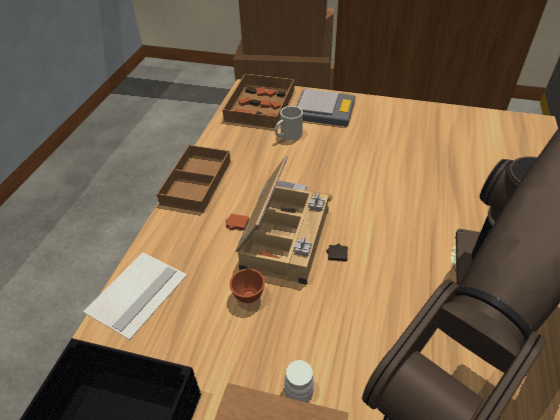

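The scene view shows the case at about (290,220) with its lid open towards the camera. The side view shows the bolts at about (317,200) and (303,245), with the lid at (265,205). I'll crop both.

```bash
cat > h.py <<'E'
import numpy as np,cv2
from scipy.spatial.transform import Rotation as R
from plant import ctrl
def cloud(n,d):
    c=ctrl.camera_info(n);K=c["K"];v,u=np.indices(d.shape)
    P=np.stack([(u-K[0,2])/K[0,0]*d,(v-K[1,2])/K[1,1]*d,d],-1)
    return P@R.from_quat(c["orientation"]).as_matrix().T+c["origin"]
def ray(n,u,v,z):
    c=ctrl.camera_info(n);K=c["K"]
    r=R.from_quat(c["orientation"]).apply([(u-K[0,2])/K[0,0],(v-K[1,2])/K[1,1],1])
    return c["origin"]+r*(z-c["origin"][2])/r[2]
E
python3 - <<'E'
from h import *
a=np.load("scene0.npz");b=np.load("side0.npz")
A=cv2.resize(a["p"][160:270,230:370],None,fx=4,fy=4,interpolation=cv2.INTER_CUBIC)[:, :]
B=cv2.resize(b["p"][145:290,220:360],None,fx=4,fy=4,interpolation=cv2.INTER_CUBIC)
cv2.imwrite("pics/a.png",A);cv2.imwrite("pics/b.png",B)
E
```

```text
(no output)
```

View pics/a.png

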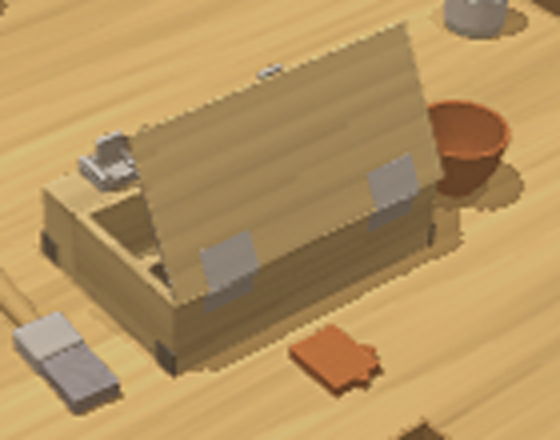

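View pics/b.png

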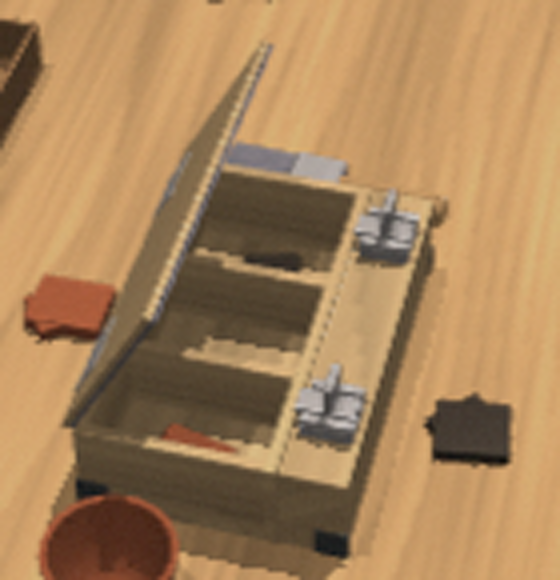

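The crops show the case's top corners: in the side crop, front-left (348,488), rear-left (75,430) and front-right (440,205); in the scene crop, front-right (45,190), rear-right (175,300) and lid outer edge corners (135,133), (405,25). Next I fit the case pose and the lid plane.

```bash
python3 - <<'E'
from h import *
a=np.load("scene0.npz");b=np.load("side0.npz")
fb=lambda u,v:((u+.5)/4-.5+220,(v+.5)/4-.5+145)
fa=lambda u,v:((u+.5)/4-.5+230,(v+.5)/4-.5+160)
W=[];C=[]
for n,f,pt,c in[("side",fb,(348,488),(-87.5,130)),("side",fb,(75,430),(87.5,130)),("side",fb,(440,205),(-87.5,-130)),("scene",fa,(45,190),(-87.5,-130)),("scene",fa,(175,300),(87.5,-130))]:
    W.append(ray(n,*f(*pt),.07)[:2]);C.append(np.array(c)/1000)
W=np.array(W);C=np.array(C);print(W.round(4))
w=W-W.mean(0);c=C-C.mean(0)
yaw=np.arctan2((c[:,0]*w[:,1]-c[:,1]*w[:,0]).sum(),(c*w).sum())
Rm=np.array([[np.cos(yaw),-np.sin(yaw)],[np.sin(yaw),np.cos(yaw)]])
t=W.mean(0)-Rm@C.mean(0);print("yaw",yaw,"t",t,"res mm",((W-C@Rm.T-t)*1000).round(1))
np.savez("pose.npz",yaw=yaw,t=t)
def tocase(P):
    Q=P.copy();Q[...,:2]=(P[...,:2]-t)@Rm;return Q
# lid plane from scene depth
P=tocase(cloud("scene",a["d"]))
m=np.zeros(a["d"].shape,np.uint8);poly=np.array([fa(155,145),fa(395,45),fa(420,150),fa(185,245)]).astype(np.int32)
cv2.fillPoly(m,[poly],1);q=P[m>0];q=q[abs(q[:,1])<.14]
k=np.polyfit(q[:,2],q[:,0],1);r=q[:,0]-np.polyval(k,q[:,2]);print("outer face: x=",k,"std",r.std(),"n",len(q),"angle",np.arctan2(1,-k[0]),'zmax',q[:,2].max(), "x at z=.07",np.polyval(k,.07))
# top of case in side depth, tab points
S=tocase(cloud("side",b["d"]))
for nm,y0 in(("L",.08),("R",-.08)):
    k=(abs(S[...,1]-y0)<.02)&(S[...,0]<-.03)&(S[...,0]>-.1)&(S[...,2]>.088)&(S[...,2]<.13)
    print(nm,k.sum(),S[k].round(4)[:40].tolist())
k=(S[...,2]>.06)&(S[...,2]<.08)&(abs(S[...,1])<.15)&(S[...,0]<-.04)&(S[...,0]>-.12)
print("ledge",k.sum(),S[k].min(0),S[k].max(0),S[k].mean(0))
E
```

```text
[[ 0.4558  0.1762]
 [ 0.6288  0.1718]
 [ 0.4464 -0.0786]
 [ 0.4607 -0.0839]
 [ 0.6233 -0.081 ]]
yaw -0.012702703388622094 t [0.54081748 0.04669407] res mm [[ 0.8 -1.6]
 [-1.2 -3.8]
 [-5.3  3.6]
 [ 9.  -1.7]
 [-3.3  3.4]]
outer face: x= [-0.53151454  0.13385647] std 0.002345945046928684 n 1781 angle 1.0822560887682187 zmax 0.18094533092205467 x at z=.07 0.0966504479485875
L 38 [[-0.0634, 0.0702, 0.11], [-0.0657, 0.0694, 0.1097], [-0.0645, 0.0748, 0.1116], [-0.066, 0.0705, 0.1073], [-0.0619, 0.0743, 0.1067], [-0.0644, 0.0743, 0.1074], [-0.0671, 0.0751, 0.109], [-0.0633, 0.0803, 0.1101], [-0.0655, 0.0788, 0.1091], [-0.0675, 0.0769, 0.1076], [-0.0631, 0.0791, 0.1051], [-0.066, 0.0809, 0.1079], [-0.0677, 0.0776, 0.1047], [-0.0618, 0.0841, 0.1066], [-0.0646, 0.0854, 0.1088], [-0.0672, 0.0862, 0.1104], [-0.0674, 0.0756, 0.0986], [-0.0622, 0.0858, 0.1049], [-0.0652, 0.0878, 0.1079], [-0.067, 0.0852, 0.1056], [-0.0673, 0.0752, 0.0945], [-0.0634, 0.0907, 0.1071], [-0.0653, 0.0883, 0.1049], [-0.0675, 0.087, 0.1041], [-0.0676, 0.0762, 0.092], [-0.0627, 0.0873, 0.0993], [-0.065, 0.0868, 0.0995], 
[... 588 characters left out ...]
, -0.0788, 0.1072], [-0.0685, -0.0808, 0.1059], [-0.0638, -0.0778, 0.1039], [-0.0672, -0.0738, 0.1084], [-0.0691, -0.0783, 0.1047], [-0.0653, -0.0706, 0.1073], [-0.0679, -0.0707, 0.1078], [-0.0682, -0.0839, 0.0957], [-0.0655, -0.0702, 0.104], [-0.0681, -0.0703, 0.1046], [-0.0681, -0.0856, 0.0903], [-0.0653, -0.072, 0.0986], [-0.068, -0.0715, 0.0997], [-0.0686, -0.0833, 0.0889], [-0.0662, -0.0675, 0.0994], [-0.0687, -0.0686, 0.099], [-0.0633, -0.0691, 0.0935], [-0.0661, -0.0685, 0.0948], [-0.0681, -0.0725, 0.0915], [-0.0666, -0.0665, 0.0931], [-0.0648, -0.0632, 0.0884]]
ledge 1110 [-0.08863667 -0.13200407  0.06001499] [-0.04007706  0.13004518  0.07987901] [-0.06523266  0.01649911  0.0693688 ]
```

```bash
cat >> h.py <<'E'
_p=np.load("pose.npz");yaw=float(_p["yaw"]);t=_p["t"]
Rz=R.from_euler("z",yaw)
def caseof(P): return Rz.inv().apply(np.asarray(P)-[t[0],t[1],0])
def where():
    s=ctrl.get_state();return s,caseof(s["eef_pos"])
def rows(*targets):
    s=ctrl.get_state();T=R.from_quat(s["tcp_rot"])
    want=Rz*R.from_matrix(np.array([[-1,0,0],[0,1,0],[0,0,-1.]]))
    print("case tcp mm",(caseof(s["eef_pos"])*1000).round(1),"turn",(T.inv()*want).as_rotvec().round(3),"t",s["time"],"F",s["contact_force"].round(1),"q",s["qpos"].round(2))
    for p in targets:
        w=Rz.apply(np.array(p)/1000)+[t[0],t[1],0]
        print(p,(T.inv().apply(w-s["eef_pos"])*100).round(2))
E
python3 - <<'E'
from h import *
a=np.load("scene0.npz");b=np.load("side0.npz")
S=caseof(cloud("side",b["d"]).reshape(-1,3))
k=(abs(S[:,2]-.07)<.006)&(abs(S[:,1])<.15)&(S[:,0]<-.03)&(S[:,0]>-.12)
r=cv2.minAreaRect((S[k,:2]*1000).astype(np.float32));print("ledge rect",r)
P=caseof(cloud("scene",a["d"]).reshape(-1,3))
f=(abs(P[:,1])<.11)&(P[:,2]>.09)&(P[:,2]<.18)&(abs(P[:,0]-(.1339-.5315*P[:,2]))<.008)
q=P[f];c=np.linalg.lstsq(np.c_[q[:,1:],np.ones(len(q))],q[:,0],rcond=None)[0];print("x = y,z,1",c)
k=(abs(P[:,0]-(.1339-.5315*P[:,2]))<.006)&(P[:,2]>.08)&(P[:,2]<.2);print("lid y",np.percentile(P[k,1],[1,99]),"zmax",P[k,2].max())
rows((85,0,210),(66,0,178))
E
```

```text
ledge rect ((-59.52203369140625, -1.1400909423828125), (261.7484130859375, 58.0753059387207), 89.96430206298828)
x = y,z,1 [ 0.00494497 -0.53983538  0.13508795]
lid y [-0.44333408  1.05335013] zmax 0.19842576453179184
case tcp mm [-310.9  580.7  230. ] turn [-0.002 -0.001 -0.347] t 0.1 F [ 0.4  0.7 -0.8] q [ 1.06  0.29  1.58 -0.    1.28 -0.15]
(85, 0, 210) [-56.98 -41.13   2.08]
(66, 0, 178) [-55.2  -41.77   5.28]
```

```bash
python3 -m crank '[[-57,-41,0,0,0,-0.347],[-57,-41,0,0,0,-0.347],[-57,-41,0,0,0,-0.347],[-57,-41,0,0,0,-0.347],[-57,-41,0,0,0,-0.347],[-57,-41,0,0,0,-0.347],[-57,-41,0,0,0,-0.347],[-57,-41,0,0,0,-0.347],[-57,-41,0,0,0,-0.347],[-57,-41,0,0,0,-0.347]]' 0 20; python3 -c "
from h import *
rows((85,0,210),(66,0,178))"
```

```text
time: 1.1
eef_pos: [0.5147, 0.2145, 0.231]
tcp_rot: [0.006, 1.0, -0.0, -0.0]
contact_force: [0.4, 0.8, -0.0]
opening: 0.0
finger_force: 0.0
case tcp mm [-28.3 167.5 231. ] turn [-0. -0. -0.] t 1.1 F [ 0.4  0.8 -0. ] q [ 0.21  0.03  1.87  0.    1.25 -1.35]
(85, 0, 210) [-11.33 -16.75   2.09]
(66, 0, 178) [ -9.43 -16.75   5.29]
```

```bash
python3 -m crank '[[-11.3,-16.7,0,0,0,0],[-11.3,-16.7,0,0,0,0],[-11.3,-16.7,0,0,0,0],[-11.3,-16.7,0,0,0,0],[-11.3,-16.7,0,0,0,0],[-11.3,-16.7,2,0,0,0],[-9.4,-16.7,5.0,0,0,0],[-9.4,-16.7,5.0,0,0,0],[-9.4,-16.7,5.0,0,0,0]]'; python3 - <<'E'
from h import *
rows()
for th in np.arange(1.08,-.01,-.12).tolist()+[0]: print(round(th,2),round(1000*(.0875-.11*np.cos(th)+.008*np.sin(th))+11,1),round(1000*(.07+.11*np.sin(th)+.008*np.cos(th)),1))
p,d=ctrl.read_camera("side");cv2.imwrite("pics/s1.png",cv2.resize(p[100:310,180:390],None,fx=2.8,fy=2.8))
E
```

```text
time: 2.0
eef_pos: [0.6054, 0.0489, 0.1808]
tcp_rot: [0.006, 1.0, 0.0, -0.001]
contact_force: [1.0, 0.7, 0.4]
opening: 0.001
finger_force: 0.0
case tcp mm [ 64.6   3.  180.8] turn [ 0.    -0.002  0.   ] t 2.0 F [1.  0.7 0.4] q [-0.09  0.19  1.79  0.    1.17 -1.65]
1.08 53.7 170.8
0.96 42.0 164.7
0.84 31.0 157.3
0.72 21.1 148.5
0.6 12.2 138.7
0.48 4.6 127.9
0.36 -1.6 116.2
0.24 -6.4 103.9
0.12 -9.8 91.1
0.0 -11.5 78.0
0 -11.5 78.0
```

View pics/s1.png

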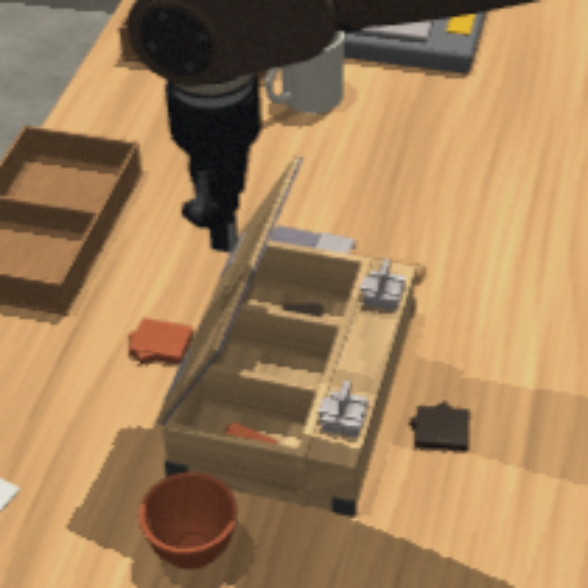

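The closed fingertips are at about (222,240), behind the lid's outer face and clear of it. I'll push along the arc slowly.

```bash
python3 -m crank '[[0.5,0,0.5,0,0,0],[1.1,0,1.0,0,0,0],[1.5,0,1.2,0,0,0],[1.9,0,1.4,0,0,0],[2.3,0,1.6,0,0,0],[2.6,0,1.85,0,0,0],[3.0,0,2.1,0,0,0],[3.35,0,2.35,0,0,0],[3.7,0,2.65,0,0,0],[4.0,0,2.95,0,0,0]]'; python3 -c "
from h import *
rows((18,0,145.5),(12.2,0,138.7),(4.6,0,127.9),(-1.6,0,116.2))"
```

```text
time: 3.05
eef_pos: [0.5656, 0.0487, 0.1516]
tcp_rot: [0.006, 1.0, -0.0, -0.0]
contact_force: [-0.1, 0.0, 2.9]
opening: -0.001
finger_force: 1.1
case tcp mm [ 24.7   2.3 151.6] turn [-0. -0.  0.] t 3.05 F [-0.1  0.   2.9] q [-0.09  0.13  1.91 -0.    1.1  -1.65]
(18, 0, 145.5) [ 0.67 -0.23  0.61]
(12.2, 0, 138.7) [ 1.25 -0.23  1.29]
(4.6, 0, 127.9) [ 2.01 -0.23  2.37]
(-1.6, 0, 116.2) [ 2.63 -0.23  3.54]
```

```bash
python3 -m crank '[[0.35,0,0.3,0,0,0],[0.65,0,0.6,0,0,0],[0.95,0,0.95,0,0,0],[1.25,0,1.3,0,0,0],[1.5,0,1.65,0,0,0],[1.75,0,2.0,0,0,0],[2.0,0,2.35,0,0,0],[2.25,0,2.75,0,0,0],[2.45,0,3.15,0,0,0],[2.65,0,3.55,0,0,0]]'; python3 -c "
from h import *
rows((-6.4,0,104),(-9.8,0,91),(-11.5,0,78))
p,d=ctrl.read_camera('side');cv2.imwrite('pics/s2.png',cv2.resize(p[100:310,180:390],None,fx=2.8,fy=2.8))"
```

```text
time: 4.05
eef_pos: [0.5392, 0.0491, 0.1159]
tcp_rot: [0.006, 1.0, 0.0, -0.0]
contact_force: [0.4, 1.3, 2.8]
opening: 0.001
finger_force: 0.9
case tcp mm [ -1.7   2.4 115.9] turn [ 0.    -0.001 -0.   ] t 4.05 F [0.4 1.3 2.8] q [-0.1   0.12  2.    0.    1.03 -1.65]
(-6.4, 0, 104) [ 0.47 -0.24  1.19]
(-9.8, 0, 91) [ 0.81 -0.24  2.49]
(-11.5, 0, 78) [ 0.98 -0.24  3.79]
```

View pics/s2.png

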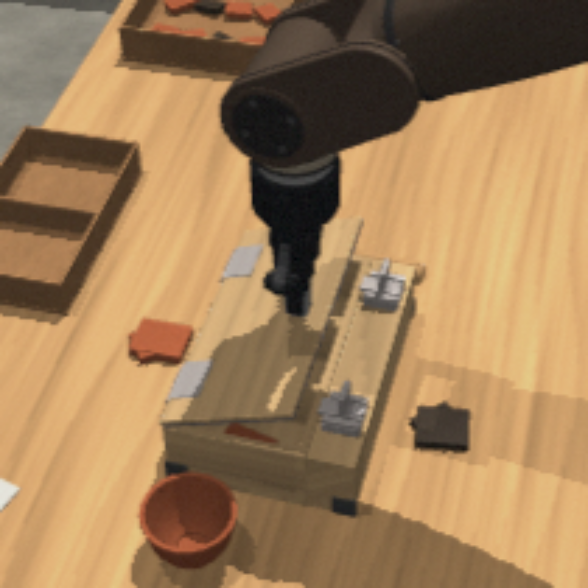

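The lid is following under the fingertips at (297,300) and is about 0.36 rad open. I'll continue, slower towards the end.

```bash
python3 -m crank '[[0.15,0,0.4,0,0,0],[0.3,0,0.8,0,0,0],[0.47,0,1.2,0,0,0],[0.6,0,1.6,0,0,0],[0.7,0,2.0,0,0,0],[0.8,0,2.4,0,0,0],[0.85,0,2.7,0,0,0],[0.9,0,3.0,0,0,0],[0.95,0,3.25,0,0,0],[0.95,0,3.45,0,0,0]]'; python3 -c "
from h import *
rows((-11.5,0,78))"
```

```text
time: 5.1
eef_pos: [0.53, 0.0492, 0.0816]
tcp_rot: [0.006, 1.0, -0.0, -0.0]
contact_force: [-0.4, 0.5, 0.9]
opening: 0.003
finger_force: 0.8
case tcp mm [-10.9   2.4  81.6] turn [-0. -0. -0.] t 5.1 F [-0.4  0.5  0.9] q [-0.1   0.15  2.03 -0.    0.96 -1.66]
(-11.5, 0, 78) [ 0.06 -0.24  0.36]
```

```bash
python3 -m crank '[[0,0,0.1,0,0,0],[0,0,0.2,0,0,0],[0,0,0.3,0,0,0],[0,0,0.4,0,0,0],[0,0,0.4,0,0,0]]'; python3 -m crank '[[0,0,0.05,0,0,0],[0,0,0.1,0,0,0],[0,0,0.1,0,0,0]]'
```

```text
time: 5.6
eef_pos: [0.5297, 0.0493, 0.078]
tcp_rot: [0.006, 1.0, -0.0, -0.001]
contact_force: [-2.8, 0.8, 3.4]
opening: 0.002
finger_force: 2.1
time: 5.9
eef_pos: [0.5297, 0.0493, 0.078]
tcp_rot: [0.006, 1.0, -0.0, -0.001]
contact_force: [-4.2, 0.3, 8.7]
opening: 0.002
finger_force: 4.7
```

```bash
python3 -m crank '[[0,0,0.1,0,0,0],[0,0,0.1,0,0,0],[0,0,0.1,0,0,0]]'; python3 -m crank '[[0,0,-1,0,0,0],[0,0,-3,0,0,0],[0,0,-6,0,0,0],[0,0,-6,0,0,0]]'; python3 -c "
from h import *
rows((-108,80,140),(-108,80,92),(-90,80,92),(-58,80,92))
p,d=ctrl.read_camera('side');S=caseof(cloud('side',d).reshape(-1,3))
for y0 in(-.1,-.05,0,.06,.1):
  for x0 in (-.035,0,.05,.08):
    k=(abs(S[:,1]-y0)<.012)&(abs(S[:,0]-x0)<.006)&(abs(S[:,2]-.08)<.03)
    if k.sum()>3:print(y0,x0,k.sum(),np.median(S[k,2]).round(4))
"
```

```text
time: 6.2
eef_pos: [0.5297, 0.0493, 0.0779]
tcp_rot: [0.006, 1.0, -0.0, -0.001]
contact_force: [-7.3, 0.1, 14.1]
opening: 0.002
finger_force: 7.1
time: 6.6
eef_pos: [0.5331, 0.0489, 0.1402]
tcp_rot: [0.006, 1.0, -0.0, 0.005]
contact_force: [0.3, 0.1, 0.7]
opening: -0.0
finger_force: 0.0
case tcp mm [ -7.7   2.1 140.2] turn [-0.001  0.009 -0.   ] t 6.6 F [0.3 0.1 0.7] q [-0.1   0.07  2.   -0.    1.06 -1.66]
(-108, 80, 140) [10.03  7.79 -0.08]
(-108, 80, 92) [10.07  7.79  4.72]
(-90, 80, 92) [8.27 7.79 4.74]
(-58, 80, 92) [5.07 7.79 4.76]
-0.1 -0.035 27 0.0772
-0.1 0 22 0.0771
-0.1 0.05 13 0.0779
-0.1 0.08 24 0.0768
-0.05 -0.035 30 0.0768
-0.05 0 22 0.0769
-0.05 0.05 29 0.0772
-0.05 0.08 24 0.0762
0 -0.035 31 0.0773
0 0 32 0.0772
0 0.05 34 0.0772
0 0.08 29 0.0766
0.06 -0.035 35 0.0772
0.06 0 34 0.077
0.06 0.05 34 0.077
0.06 0.08 31 0.0777
0.1 -0.035 38 0.0767
0.1 0 38 0.0774
0.1 0.05 36 0.0776
0.1 0.08 34 0.0778
```

The lid reads flat at 77 mm everywhere (nominal 78), so it's shut. Next is the left bolt.

```bash
python3 -m crank '[[9.4,7.8,0,0,0,0],[9.4,7.8,0,0,0,0],[9.4,7.8,0,0,0,0],[9.4,7.8,0,0,0,0],[9.4,7.8,3,0,0,0],[9.4,7.8,4.6,0,0,0],[9.4,7.8,4.6,0,0,0],[9.4,7.8,4.6,0,0,0]]'; python3 -c "
from h import *
rows((-82,80,93),(-58,80,93))"
```

```text
time: 7.45
eef_pos: [0.4374, 0.1279, 0.0894]
tcp_rot: [0.007, 1.0, -0.0, -0.0]
contact_force: [0.6, 0.3, 0.2]
opening: -0.003
finger_force: 0.0
case tcp mm [-104.4   79.9   89.4] turn [-0.    -0.001 -0.001] t 7.45 F [0.6 0.3 0.2] q [ 0.06 -0.03  2.21 -0.    0.96 -1.5 ]
(-82, 80, 93) [-2.24  0.01 -0.36]
(-58, 80, 93) [-4.64  0.02 -0.36]
```

```bash
python3 -m crank '[[-0.5,0,-0.3,0,0,0],[-1.2,0,-0.3,0,0,0],[-1.8,0,-0.3,0,0,0],[-2.2,0,-0.3,0,0,0],[-2.6,0,-0.3,0,0,0],[-3.0,0,-0.3,0,0,0],[-3.4,0,-0.3,0,0,0],[-3.8,0,-0.3,0,0,0],[-4.1,0,-0.3,0,0,0],[-4.1,0,-0.3,0,0,0]]'; python3 -c "
from h import *
rows((-58,80,93))"
```

```text
time: 8.45
eef_pos: [0.4784, 0.1279, 0.0927]
tcp_rot: [0.006, 1.0, -0.0, 0.0]
contact_force: [-0.3, -0.6, -0.4]
opening: -0.003
finger_force: 0.3
case tcp mm [-63.4  80.4  92.7] turn [-0.  0. -0.] t 8.45 F [-0.3 -0.6 -0.4] q [ 0.06  0.05  2.12 -0.    0.97 -1.5 ]
(-58, 80, 93) [-0.54 -0.04 -0.03]
```

```bash
python3 -m crank '[[-0.2,0,0,0,0,0],[-0.4,0,0,0,0,0],[-0.4,0,0,0,0,0]]'; python3 -m crank '[[-0.15,0,0,0,0,0],[-0.3,0,0,0,0,0],[-0.3,0,0,0,0,0]]'
```

```text
time: 8.75
eef_pos: [0.4821, 0.1278, 0.0926]
tcp_rot: [0.006, 1.0, -0.0, -0.0]
contact_force: [-1.3, 0.1, -0.8]
opening: 0.0
finger_force: 0.6
time: 9.05
eef_pos: [0.4851, 0.1278, 0.0927]
tcp_rot: [0.006, 1.0, -0.0, -0.0]
contact_force: [-0.9, -0.5, -1.7]
opening: -0.002
finger_force: 0.7
```

```bash
python3 -m crank '[[-0.15,0,0,0,0,0],[-0.3,0,0,0,0,0],[-0.3,0,0,0,0,0]]'; python3 -m crank '[[-0.1,0,0,0,0,0],[-0.2,0,0,0,0,0],[-0.2,0,0,0,0,0]]'; python3 - <<'E'
from h import *
rows()
p,d=ctrl.read_camera('side');cv2.imwrite('pics/s3.png',cv2.resize(p[170:290,240:360],None,fx=4.8,fy=4.8,interpolation=cv2.INTER_CUBIC))
E
```

```text
time: 9.35
eef_pos: [0.4862, 0.1278, 0.0926]
tcp_rot: [0.006, 1.0, -0.0, -0.003]
contact_force: [-8.2, -1.4, 4.3]
opening: -0.001
finger_force: 4.0
time: 9.65
eef_pos: [0.4863, 0.1278, 0.0927]
tcp_rot: [0.006, 1.0, -0.0, -0.006]
contact_force: [-13.7, -2.2, 9.3]
opening: -0.004
finger_force: 7.0
case tcp mm [-55.6  80.4  92.7] turn [-0.001 -0.012  0.   ] t 9.65 F [-13.7  -2.2   9.3] q [ 0.05  0.08  2.09 -0.    0.98 -1.5 ]
```

View pics/s3.png

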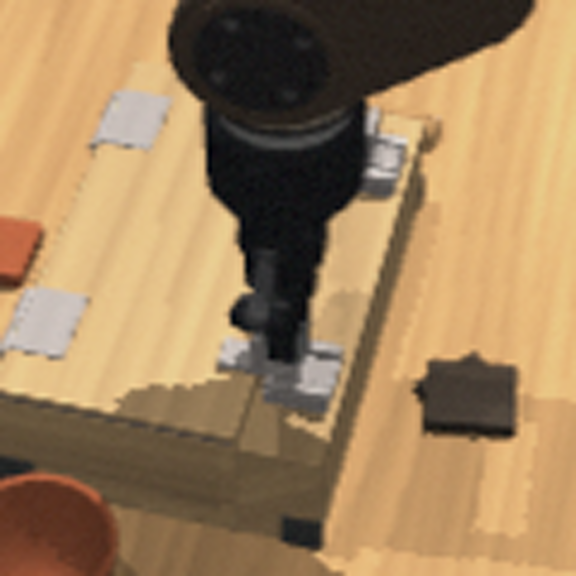

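The left bolt hit a hard stop: 14 N with no further motion, and its tongue laps the lid at (235,352). I'll back off and go to the right bolt.

```bash
python3 -m crank '[[1,0,0,0,0,0],[3,0,0,0,0,0],[4.5,0,-3,0,0,0],[4.5,0,-5,0,0,0],[4.5,-5,-5,0,0,0],[4.5,-10,-5,0,0,0],[4.5,-15,-5,0,0,0],[4.5,-16,-5,0,0,0],[4.5,-16,-5,0,0,0]]'; python3 -c "
from h import *
rows((-104,-80,93))"
```

```text
time: 10.6
eef_pos: [0.4439, -0.0333, 0.1435]
tcp_rot: [0.008, 1.0, -0.0, 0.002]
contact_force: [0.2, 0.5, 0.1]
opening: 0.001
finger_force: 0.0
case tcp mm [-95.9 -81.2 143.5] turn [-0.     0.003 -0.004] t 10.6 F [0.2 0.5 0.1] q [-0.3  -0.14  2.2   0.    1.08 -1.86]
(-104, -80, 93) [0.83 0.12 5.05]
```

```bash
python3 -m crank '[[0.6,0.1,0,0,0,0],[0.6,0.1,3,0,0,0],[0.6,0.1,5,0,0,0],[0.6,0.1,5.1,0,0,0],[0.2,0.1,5.1,0,0,0],[-0.5,0.1,5.1,0,0,0],[-1.1,0.1,5.1,0,0,0],[-1.1,0.1,5.1,0,0,0]]'; python3 -c "
from h import *
rows((-62,-80,93),(-55.6,-80,93))"
```

```text
time: 11.4
eef_pos: [0.4559, -0.031, 0.0932]
tcp_rot: [0.006, 1.0, -0.0, 0.001]
contact_force: [0.5, -0.7, 0.4]
opening: -0.0
finger_force: 0.0
case tcp mm [-83.9 -78.8  93.2] turn [-0.001  0.003  0.   ] t 11.4 F [ 0.5 -0.7  0.4] q [-0.29 -0.04  2.21  0.    0.97 -1.85]
(-62, -80, 93) [-2.19 -0.12  0.02]
(-55.6, -80, 93) [-2.83 -0.12  0.03]
```

```bash
python3 -m crank '[[-0.4,-0.1,0,0,0,0],[-0.8,-0.1,0,0,0,0],[-1.2,-0.1,0,0,0,0],[-1.6,-0.1,0,0,0,0],[-2.0,-0.1,0,0,0,0],[-2.3,-0.1,0,0,0,0],[-2.6,-0.1,0,0,0,0],[-2.8,-0.1,0,0,0,0],[-2.8,-0.1,0,0,0,0]]'; python3 -m crank '[[-0.15,0,0,0,0,0],[-0.3,0,0,0,0,0],[-0.3,0,0,0,0,0]]'; python3 -c "
from h import *
rows()"
```

```text
time: 12.3
eef_pos: [0.4824, -0.0321, 0.0917]
tcp_rot: [0.006, 1.0, 0.0, 0.0]
contact_force: [-0.7, -0.3, 0.3]
opening: -0.001
finger_force: 0.3
time: 12.6
eef_pos: [0.4833, -0.0321, 0.0917]
tcp_rot: [0.006, 1.0, 0.0, -0.003]
contact_force: [-7.2, -0.8, 4.9]
opening: -0.001
finger_force: 3.8
case tcp mm [-56.5 -79.5  91.7] turn [ 0.    -0.006  0.001] t 12.6 F [-7.2 -0.8  4.9] q [-0.28  0.04  2.14 -0.    0.97 -1.83]
```

```bash
python3 -m crank '[[-0.1,0,0,0,0,0],[-0.2,0,0,0,0,0],[-0.2,0,0,0,0,0]]'; python3 -m crank '[[1,0,0,0,0,0],[2.8,0,0,0,0,0],[3.5,0,-3,0,0,0],[3.5,0,-8,0,0,0],[3.5,0,-13,0,0,0],[3.5,0,-18,0,0,0],[3.5,0,-18,0,0,0]]';  python3 -m crank '[[0,-5,0,0,0,0],[0,-10,0,0,0,0],[0,-15,0,0,0,0],[0,-20,0,0,0,0],[0,-25,0,0,0,0],[0,-25,0,0,0,0]]'; python3 - <<'E'
from h import *
rows()
p,d=ctrl.read_camera('side');cv2.imwrite('pics/s4.png',cv2.resize(p[150:300,210:360],None,fx=4,fy=4,interpolation=cv2.INTER_CUBIC))
S=caseof(cloud('side',d).reshape(-1,3))
for y0 in(.08,-.08):
    k=(abs(S[:,1]-y0)<.02)&(abs(S[:,0]+.05)<.03)&(S[:,2]>.092)&(S[:,2]<.13);print(y0,k.sum(),S[k].mean(0).round(4))
k=(abs(S[:,1])<.05)&(S[:,0]>-.035)&(S[:,0]<.08)&(abs(S[:,2]-.08)<.03);print(np.median(S[k,2]))
E
```

```text
time: 12.9
eef_pos: [0.4834, -0.032, 0.0917]
tcp_rot: [0.006, 1.0, 0.0, -0.006]
contact_force: [-14.9, -1.1, 10.0]
opening: -0.001
finger_force: 7.0
time: 13.6
eef_pos: [0.4563, -0.0326, 0.2812]
tcp_rot: [0.006, 1.0, -0.002, 0.009]
contact_force: [0.1, -0.1, 0.3]
opening: -0.0
finger_force: 0.0
time: 14.2
eef_pos: [0.4484, -0.2869, 0.2711]
tcp_rot: [0.009, 1.0, -0.001, 0.001]
contact_force: [0.0, -0.5, 0.2]
opening: 0.004
finger_force: 0.0
case tcp mm [ -88.2 -334.7  271.1] turn [-0.002  0.001 -0.006] t 14.2 F [ 0.  -0.5  0.2] q [-0.76 -0.06  1.88 -0.    1.32 -2.31]
0.08 34 [-0.0445  0.0805  0.1044]
-0.08 30 [-0.0456 -0.0791  0.1032]
0.077046036130685
```

View pics/s4.png

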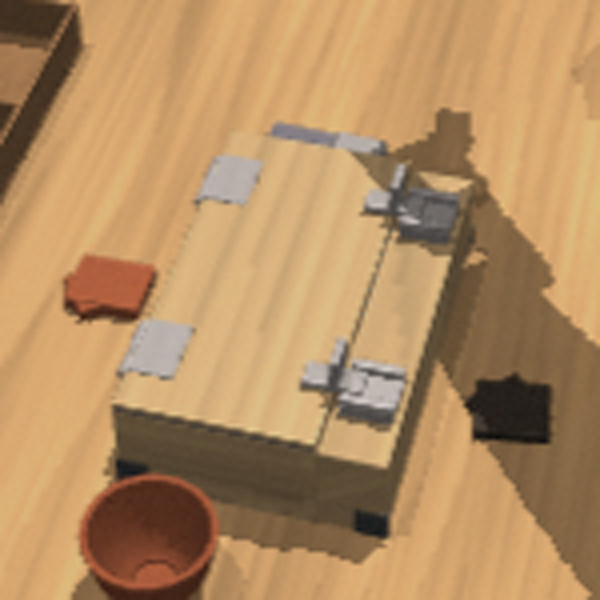

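The lid is shut and both tongues lap it at (318,375) and (378,200). The tabs read x ≈ -44.5 and -45.6 mm (nominal home -44), nothing else has moved and the hand is clear.

```bash
python3 -c "
from plant import ctrl
print(ctrl.sign_off())"
```

```text
the job is handed in; nothing more can be done
None
```

The lid is fully shut and both bolts are pushed home against their stops. The hand is clear, nothing else looks moved in the last picture, and the job was handed in after about 14 s of the 48 s allowed.

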